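# Exercise, load and trim a bench load cell

## Task

Exercise the load cell first: pull the sprung gauge's black handle out until its white index lines up with the white marker on the rail, hold it there for a good second, and let it go back home. Then thread every ring weight that is on the bench down the post of the load pan until it sits fully home, in order of size with the widest at the bottom. Finally turn only the small inner fine knob of the control pod until its pointer lines up with the white mark on the outer coarse ring, without turning that ring, and leave the bystanding jar and beaker alone.

Things in the scene. Friction and masses are not known exactly. Their poses are not given: they have to be found in the camera images.
- stand: Load-cell stand, fixed: dark box 110 x 110 x 30 mm, on it a neck and a round aluminium pan 56 mm across whose top is 55 mm above the bench, with an upright steel post 10 mm in diameter standing 56 mm above the pan (tip chamfered, at 111 mm). Origin at the centre of its underside.
- seat (a point): Centre of the pan's top at the foot of the post, 55 mm above the bench; z up. Four ring weights stack to 52 mm here. The stack is home when each ring lies flat on the pan or on the ring below.
- w64: Plain steel ring weight (0.34 kg nominal), outer diameter 64 mm, 13 mm thick, 14 mm bore, lying flat on the bench at the start; origin at the centre of its underside, z up. May be absent.
- w54: Plain steel ring weight (0.24 kg nominal), outer diameter 54 mm, 13 mm thick, 14 mm bore, lying flat on the bench at the start; origin at the centre of its underside, z up. May be absent.
- w44: Plain steel ring weight (0.16 kg nominal), outer diameter 44 mm, 13 mm thick, 14 mm bore, lying flat on the bench at the start; origin at the centre of its underside, z up. May be absent.
- w34: Plain steel ring weight (0.09 kg nominal), outer diameter 34 mm, 13 mm thick, 14 mm bore, lying flat on the bench at the start; origin at the centre of its underside, z up. May be absent.
- gauge: Sprung pull gauge, fixed: aluminium rail 250 mm long (x from -100 to +150 mm), 60 mm wide, 8 mm thick, with a grey housing 45 mm high on its far end (x +60 to +150 mm, 50 mm wide). Origin on the underside of the rail, below the handle's rest position. The handle is pulled along the gauge's own -x.
- pull (a joint): How far the handle is pulled out, m: 0 at rest against its stop, up to 0.085. A spring draws it back: about 2 N at rest plus 1.1 N per 10 mm; it returns by itself when let go.
- pull_grip (a point): Middle of the top edge of the pull handle, 75 mm above the bench: an upright black plate 12 mm thick along the pull direction (gauge x), 36 mm wide (gauge y), reaching down to 12 mm above the bench. Moves with the handle. It can be pinched from above across its thickness: near the rest position the housing face is 54 mm behind the plate and only 45 mm high.
- gauge_index (a point): The white index at the foot of the handle on the gauge's +y side, moving with the handle; at rest it is at gauge x = 0.
- gauge_mark (a point): The white marker clipped to the +y edge of the rail. The handle is at the mark when index and marker have the same gauge x (they also have the same y and z); the marker lies 38 to 68 mm along gauge -x from the index's rest position and is only for looking at.
- pod: Control pod, fixed: grey box 110 x 110 x 60 mm, a coaxial pair of controls in the centre of its top. Origin at the centre of its underside.
- coarse (a joint): Angle of the outer coarse ring, rad, counter-clockwise from above: a black ring 80 mm in diameter, its top 76 mm above the bench. It turns easily (about 0.03 N m) and must stay as it is.
- fine (a joint): Angle of the inner fine knob, rad, counter-clockwise from above, -1.2 to 2.9; about 0.03 N m of friction, stays where it is left. Pointer and mark line up when fine equals coarse. At the start it always stands 0.7 to 2.8 rad counter-clockwise of the mark.
- fine_grip (a point): On the common axis of the two controls, 96 mm above the bench: mid-height of the round aluminium fine knob, 24 mm in diameter from 83 to 108 mm above the bench. Below it, at 78 to 83 mm, are its skirt and pointer (27 mm long from the axis); the coarse ring's top is at 76 mm.
- fine_tip (a point): Tip of the fine knob's white-edged pointer, 27 mm from the axis, 81 mm above the bench.
- coarse_mark (a point): Inner end of the white mark on top of the coarse ring, 27 mm from the axis, 76 mm above the bench.
- jar: Bystander: amber jar, 48 mm in diameter, 75 mm tall; origin at its underside.
- beaker: Bystander: small glass beaker, 54 mm in diameter, 70 mm tall; origin at its underside.
Not all that is in view belongs to the job. Leave any blue look-alike of the w34 alone. Leave any blue look-alike of the stand alone.

How it is judged (in metres and radians):
On the way, in this order (a step that is already met when the one before it is completed fails the run):
1. the gauge's index is held within 4 mm of the marker for a second (x of gauge_index in the frame of gauge_mark between -0.004 and 0.004 m), for 1 s.
2. the gauge is back home and every ring weight is on the post, fully home, widest lowest (value of joint pull below 0.004 m and horizontal distance between each of w64, w54, w44, w34 and seat below 0.005 m and z of w64 in the frame of seat between -0.003 and 0.042 m and angle between each of w64, w54, w44, w34's own z axis and vertical below 0.08 rad and linear speed of each of w64, w54, w44, w34 below 0.02 m/s and z of w54 in the frame of seat between -0.003 and 0.042 m and z of w44 in the frame of seat between -0.003 and 0.042 m and z of w34 in the frame of seat between -0.003 and 0.042 m and z of each of w54, w44, w34 in the frame of w64 above 0.01 m and z of each of w44, w34 in the frame of w54 above 0.01 m and z of w34 in the frame of w44 above 0.01 m), for 0.3 s.
3. the fine knob's pointer is lined up with the coarse ring's mark (horizontal distance between fine_tip and coarse_mark below 0.003 m), for 0.3 s.
At the end, for the whole second after the job is handed in: Pull handle home (4 mm); every ring weight present at rest, flat, on the post (within 5 mm of its axis), fully down, wider below narrower; fine pointer tip within 3 mm of the coarse ring's mark, which is within 3 mm of where it began (all of step 2 and horizontal distance between fine_tip and coarse_mark below 0.003 m and distance of coarse_mark from where it was at the start of the episode below 0.003 m); the robot touches nothing.
It fails at once if the outer coarse ring is turned (its mark moves more than 3 mm) (distance of coarse_mark from where it was at the start of the episode above 0.003 m).
It fails at once if the jar or beaker is pushed more than 30 mm (distance of any of jar, beaker from where it was at the start of the episode above 0.03 m).
Of w64, w54, w44, w34 only 3 to 4 are there at a start; the rules pass over those that are not, and their reading is None.
At some moment in a run one of w64, w54, w44, w34 may be knocked a few centimetres aside while the robot is not near it.
It also fails if it takes over 210 s, if anything falls off the work surface, if the arm or the gripper's body presses on something with over 40 N, if the wrist force passes 120 N, or if a joint passes its speed limit or range.

## Robot

A 6-joint arm with a two-finger parallel gripper is mounted at the origin on the work surface. World frame = base frame: x ahead of the robot, y to its left, z up, the work surface at z = 0. Lengths are in mm, angles in rad, forces in N, time in s.
With the tool pointing down it reaches from about 275 to 1000 mm from the base axis. Payload 8.4 kg.
Tool frame: the origin (TCP) lies midway between the tips of the shut fingers; the grasp point (between the pads) lies 19 mm behind it; z points along the fingers, y is the line along which they close (so a half turn about z gives the same grasp; the last joint's range is limited). The gripper opens to 85 mm and grips with 20 to 120 N. Pads are 22 mm wide; open, the fingers measure 114 mm over their backs; the gripper's body (76 mm by 85 mm) begins 54 mm behind the grasp point. The pads swing forward as they close: fully open they stand 13 mm farther back than shut.
Start: joints at [1.139, 0.353, 1.633, -0, 1.155, -0.002], TCP at [260.43, 568.159, 231.281] pointing down, gripper open.
Joint ranges: [-2.63, 2.63], [-0.92, 2.1], [0.06, 2.66], [-1.3, 4.44], [0, 2.69], [-3.02, 3.02]. Speed limits (rad/s): [2.22, 2.22, 2.79, 3.14, 3.14, 3.14].

## Interface

Orientations are given as [roll, pitch, yaw] about the fixed x, y, z axes, in that order (R = Rz(yaw) Ry(pitch) Rx(roll)).
In Python, from rig import telemetry, optics, r gives the robot as it stands.
- The arm moves only by the tool play_rows, never from a script. Its arguments are lists of equal length, an entry for each row: "dp": the shift along the tool's x, y, z in units of 40 mm (1.0 is 40 mm), a list of three; "rot": the turn, a rotation vector about the tool's x, y, z in units of 6 degrees (1.0 is 6 degrees), a list of three. In form: {"dp": [[tx, ty, tz], ...], "rot": [[ax, ay, az], ...]}. A call has 1 to 5 rows; each row is the pose to reach, as a shift and turn from the pose commanded when the call began, along the tool's axes at that moment; what a row does not reach only later rows make up. A row lasts 1/12 s, in which the tool goes at most 41.7 mm and 7.16 degrees, less where a joint would pass 70% of its speed; a pose out of reach is approached as far as the arm can. A call with a gripper value outside its range is refused whole. "fingers" is the opening, from 0 (shut) to 1 (fully open), set as the call begins (left out, the last holds). The fingers move at their own pace and stop on an object; "grip_force" is the grip in N (left out, the last holds). Time passes only in rows, so rows that repeat a pose let the fingers close. It gives the time, the measured TCP pose, the force, the opening and the grip force at its end, in the units of the state.
- telemetry.sense(): the state, without advancing time (a new reading comes with each control period).
- optics.grab_frame(name): name is "scene" or "side" or "wrist"; returns a dict with "color" (384x512x3 uint8, red, green, blue), "mtx" (3x3 intrinsics, pixels), "D" ([k1, k2, p1, p2, k3] as OpenCV has them; the pictures are not rectified), "R" (3x3) and "t" (3): a world point X has camera coordinates R X + t; the wrist camera has in their place "mount" (4x4, takes a point from camera to tool coordinates, whose origin is the TCP and whose axes are the flange's). Camera axes: x right, y down, z forward; pixel columns grow to the right and rows downward; lengths in mm; the calibration is good to about 2 mm. A picture is of the moment at which its call begins: read the wrist's pose just before it. There is no depth.
- r.sign_off(): hands the job in; it is judged then, once.
The state is a dict: "clock": time; "qpos": joint angles; "qvel": joint speeds; "joint_efforts": joint torques, N m; "eef_pos": TCP position; "tcp_rot": TCP orientation; "contact_force": force on the tool from outside, world axes, zero at the start; "wrist_torque": the same for the moment, N m; "opening": opening from 0.0 (shut) to 1.0 (fully open); "grasp_force": force on a finger pad.
Only numpy, scipy, OpenCV 4.12 (cv2) and the standard library are available. Lean on these libraries where they do the work, as an engineer would, in place of code of your own. Each camera call takes 0.05 s, during which the arm holds its last target. There are 200 camera calls.

## Working session

There is one attempt and no reset: what is moved stays moved. The work goes in short steps, Python scripts to look and compute and a tool call to move; the robot and the scene stay as the last step left them, time stands still between calls to the robot, and variables do not carry over. Pictures are saved under pics/ and viewed, at most 14 in all, crops included, and the job is handed in when it is done.

Besides the shell and the picture viewer there is one more tool, called after "Request:" as a command line: name --argument value ..., lists and objects as JSON in quotes. play_rows: Moves the arm, as the interface text tells. Its arguments: {"type":"object","properties":{"dp":{"type":"array"},"rot":{"type":"array"},"fingers":{"type":"number"},"grip_force":{"type":"number"}},"required":["dp","rot"]}

```bash
ls; mkdir -p pics; cat > h.py <<'E'
import numpy as np, cv2
from scipy.spatial.transform import Rotation as Ro
from rig import telemetry, optics, r
def cam(n):
    s=telemetry.sense(); f=optics.grab_frame(n)
    if n=='wrist':
        T=np.eye(4);T[:3,:3]=Ro.from_euler('xyz',s['tcp_rot']).as_matrix();T[:3,3]=s['eef_pos']
        M=T@np.array(f['mount']);R=M[:3,:3].T;t=-R@M[:3,3]
    else: R=np.array(f['R']);t=np.array(f['t'])
    return dict(im=f['color'],K=np.array(f['mtx'],float),D=np.array(f['D'],float),R=R,t=t,n=n)
def save(c,name,x=None,k=1):
    im=c['im'][...,::-1]
    if x: im=im[x[1]:x[3],x[0]:x[2]]
    cv2.imwrite('pics/'+name,cv2.resize(im,None,fx=k,fy=k,interpolation=cv2.INTER_CUBIC))
def pz(c,uv,z):
    p=cv2.undistortPoints(np.array(uv,float).reshape(-1,1,2),c['K'],c['D'])[:,0]
    d=np.c_[p,np.ones(len(p))]@c['R']; o=-c['R'].T@c['t']
    return o+d*((z-o[2])/d[:,2])[:,None]
def proj(c,X):
    return cv2.projectPoints(np.array(X,float).reshape(-1,1,3),cv2.Rodrigues(c['R'])[0],c['t'],c['K'],c['D'])[0][:,0]
import pickle
def dump(c,n): pickle.dump(c,open(n,'wb'))
def load(n): return pickle.load(open(n,'rb'))
def mv(target,rot=None):
    "shift in units along current tool axes to reach world target"
    s=telemetry.sense();R=Ro.from_euler('xyz',s['tcp_rot'])
    return np.round(R.inv().apply(np.array(target)-s['eef_pos'])/40,3)
E
python3 - <<'E'
from h import *
print(telemetry.sense())
ims=[]
for n in('scene','side','wrist'):
    c=cam(n);dump(c,n+'0.pkl');save(c,n+'0.png',k=1.5)
    print(n,-c['R'].T@c['t'])
E
```

```text
pics
{'clock': 0.0, 'qpos': array([ 1.13861073e+00,  3.53632434e-01,  1.63415509e+00,  1.71446303e-05,
        1.15518060e+00, -2.38645525e-03]), 'qvel': array([ 1.15822452e-03,  1.82866866e-03,  4.84371108e-04, -9.58701336e-05,
       -9.06654264e-04, -1.23842290e-05]), 'joint_efforts': array([ 6.37152662e-04, -6.05251265e+01, -3.42071307e+01, -5.09823531e-05,
        9.66080348e-03, -3.88667206e-05]), 'eef_pos': array([260.21607257, 567.72488074, 230.56252176]), 'tcp_rot': array([-3.14021722e+00, -1.89579919e-05,  2.71178656e+00]), 'contact_force': array([0.07590446, 1.00492489, 0.69215388]), 'wrist_torque': array([-0.04937561, -0.01275757,  0.01509737]), 'grasp_force': 0.0, 'opening': 0.999426105860107}
scene [1390.35639204 -364.86008873  793.9010724 ]
side [597.79329745 792.79865201 813.3108494 ]
wrist [191.53021774 599.70087116 373.96300372]
```

View pics/scene0.png

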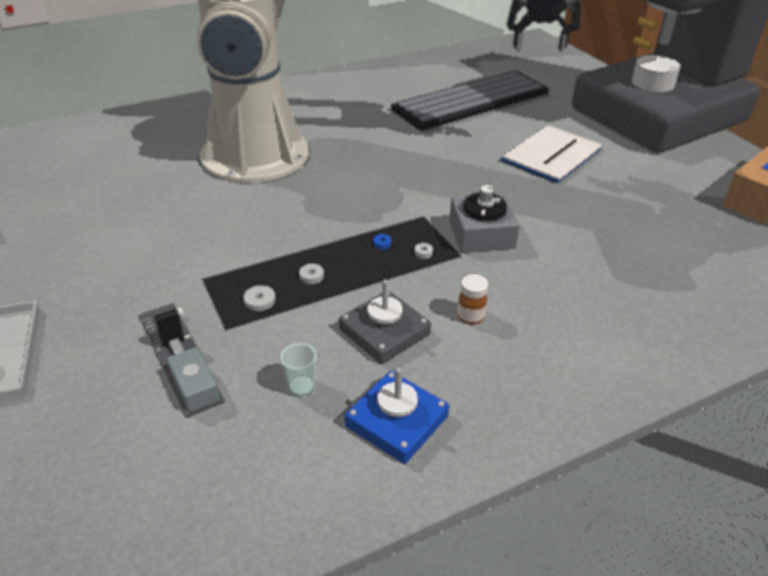

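View pics/side0.png

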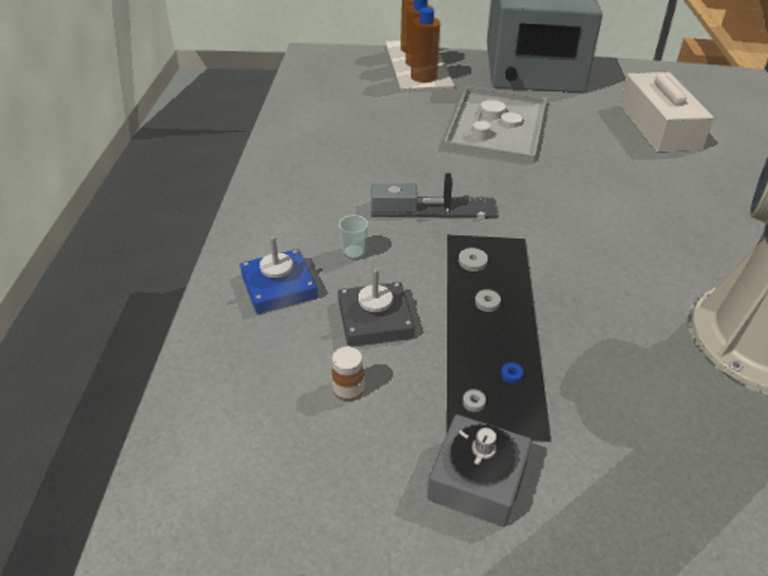

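The side view shows three steel rings on the mat at display (473,259), (488,300) and (474,400), and a blue decoy at (512,372). It also shows the dark stand (376,300), blue stand (277,270), gauge handle (448,190), gauge marker about (481,215), and pod (485,440), whose mark is near (462,434) and pointer near (477,460).

```bash
python3 - <<'E'
from h import *
S=load('side0.pkl');C=load('scene0.pkl')
def ring(c,uv):
    u,v=np.array(uv)/1.5; g=c['im'].astype(int).min(2)
    x0,y0=int(u)-20,int(v)-16
    m=(g[y0:y0+32,x0:x0+40]>105).astype(np.uint8)
    n,l,st,ce=cv2.connectedComponentsWithStats(m)
    i=min(range(1,n),key=lambda k:np.hypot(*(ce[k]-[20,16]))-0.05*st[k,4])
    cn=max(cv2.findContours((l==i).astype(np.uint8),0,1)[0],key=cv2.contourArea)
    p=pz(c,cn[:,0]+np.array([x0,y0]),13)[:,:2]
    (x,y),rad=cv2.minEnclosingCircle(p.astype(np.float32))
    return np.round([x,y,2*rad],1)
print('side',[ring(S,p) for p in((473,259),(488,300),(474,400))])
print('scene',[ring(C,p) for p in((260,298),(311,273),(424,250))])
q=lambda c,uv,z:np.round(pz(c,[np.array(uv)/1.5],z)[0],1)
print('post tip',q(S,(376,271),111),q(C,(385,282),111))
print('pan',q(S,(376,298),55),q(C,(385,310),55))
print('handle top',q(S,(448,175),75),q(C,(167,312),75))
print('index?/mark',q(S,(481,216),10),q(C,(183,345),10),q(C,(150,345),10))
print('rail ends',q(S,(497,216),0),q(S,(371,216),0))
print('knob',q(S,(486,435),108),q(C,(487,188),108))
print('jar',q(S,(347,393),0),q(C,(473,315),0),'beaker',q(S,(354,250),0),q(C,(300,388),0))
S['im']=S['im'];
a=cv2.resize(S['im'][100:155,240:340],None,fx=7,fy=5.2*1.3,interpolation=2)[...,::-1]
cv2.imwrite('pics/gside.png',a)
E
```

```text
side [array([ 494.4, -150.6,   63.9]), array([473.8, -45.9,  50.7]), array([500.6, 169.2,  38.6])]
scene [array([ 496.3, -153.7,   65.2]), array([473.9, -48.8,  54.5]), array([502.3, 167.6,  44.6])]
post tip [658.1   7.5 111. ] [660.7   6.2 111. ]
pan [657.7   9.9  55. ] [663.6   5.3  55. ]
handle top [ 543.6 -324.8   75. ] [ 539.3 -311.    75. ]
index?/mark [ 473.9 -284.6   10. ] [ 552.2 -301.1   10. ] [ 529.1 -348.7   10. ]
rail ends [ 440.3 -301.     0. ] [ 690.4 -278.9   -0. ]
knob [497.7 298.4 108. ] [495.2 302.3 108. ]
jar [689.4 162.3   0. ] [686.9 162.7   0. ] beaker [ 713.1 -171.9    0. ] [ 711.2 -162.8    0. ]
```

View pics/gside.png

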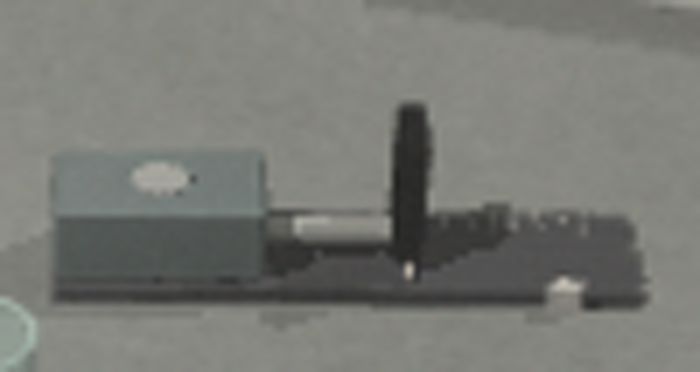

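```bash
cat >> h.py <<'E'
def plan(target,yaw=None,step=200):
    "print calls (dp, rotz) of 5 equal rows each, from the present pose, tool down"
    s=telemetry.sense();p=np.array(s['eef_pos']);y0=s['tcp_rot'][2]
    yaw=y0 if yaw is None else yaw
    dy=(yaw-y0+np.pi)%(2*np.pi)-np.pi; d=np.array(target,float)-p
    n=max(1,int(np.ceil(max(np.linalg.norm(d)/step,abs(np.degrees(dy))/34))))
    print('from',np.round(p,1),np.round(s['tcp_rot'],4),'F',np.round(s['contact_force'],1),'q6',round(s['qpos'][5],2),'t',round(s['clock'],1))
    for i in range(n):
        R=Ro.from_euler('xyz',[np.pi,0,y0+dy*i/n])
        print(i,np.round(R.inv().apply(d/n)/40,2).tolist(),'rz',round(-np.degrees(dy)/n/6,2))
E
python3 - <<'E'
from h import *
S=load('side0.pkl')
print(pz(S,[(298.3,139.9),(320.7,141.7)],10))
plan((520,-322,200),1.659)
E
```

```text
[[ 539.91840282 -298.94248845   10.        ]
 [ 473.37403    -295.99661182   10.        ]]
from [260.3 567.8 230.7] [-3.1405  0.      2.7118] F [ 0.3  0.3 -0.5] q6 -0.0 t 0.1
0 [-3.03, -3.5, 0.15] rz 2.01
1 [-3.7, -2.79, 0.15] rz 2.01
2 [-4.2, -1.96, 0.15] rz 2.01
3 [-4.52, -1.04, 0.15] rz 2.01
4 [-4.63, -0.07, 0.15] rz 2.01
```

Request:
play_rows --dp '[[-3.03,-3.5,0.15],[-3.03,-3.5,0.15],[-3.03,-3.5,0.15],[-3.03,-3.5,0.15],[-3.03,-3.5,0.15]]' --rot '[[0,0,2],[0,0,2],[0,0,2],[0,0,2],[0,0,2]]'

```text
clock: 0.57
eef_pos: [312.2, 386.0, 224.6]
tcp_rot: [-3.139, 0.001, 2.502]
contact_force: [-0.5, -0.2, -0.3]
opening: 0.998
grasp_force: 0.0
```

Request:
play_rows --dp '[[-3.7,-2.8,0.15],[-3.7,-2.8,0.15],[-3.7,-2.8,0.15],[-3.7,-2.8,0.15],[-3.7,-2.8,0.15]]' --rot '[[0,0,2],[0,0,2],[0,0,2],[0,0,2],[0,0,2]]'

```text
clock: 0.98
eef_pos: [364.1, 208.5, 219.0]
tcp_rot: [-3.14, 0.001, 2.292]
contact_force: [0.4, -0.7, -0.5]
opening: 1.0
grasp_force: 0.0
```

Request:
play_rows --dp '[[-4.2,-1.96,0.15],[-4.2,-1.96,0.15],[-4.2,-1.96,0.15],[-4.2,-1.96,0.15],[-4.2,-1.96,0.15]]' --rot '[[0,0,2],[0,0,2],[0,0,2],[0,0,2],[0,0,2]]'

```text
clock: 1.4
eef_pos: [417.0, 30.7, 213.3]
tcp_rot: [-3.142, 0.001, 2.082]
contact_force: [0.1, 1.3, 0.7]
opening: 0.997
grasp_force: 0.0
```

Request:
play_rows --dp '[[-4.5,-1.04,0.15],[-4.5,-1.04,0.15],[-4.5,-1.04,0.15],[-4.5,-1.04,0.15],[-4.5,-1.04,0.15]]' --rot '[[0,0,2],[0,0,2],[0,0,2],[0,0,2],[0,0,2]]'

```text
clock: 1.82
eef_pos: [469.5, -147.1, 207.3]
tcp_rot: [3.141, 0.002, 1.872]
contact_force: [-0.1, 1.8, -0.3]
opening: 1.003
grasp_force: 0.0
```

Request:
play_rows --dp '[[-4.6,-0.07,0.15],[-4.6,-0.07,0.15],[-4.6,-0.07,0.15],[-4.6,-0.07,0.15],[-4.6,-0.07,0.15]]' --rot '[[0,0,2],[0,0,2],[0,0,2],[0,0,2],[0,0,2]]'

```text
clock: 2.23
eef_pos: [521.7, -324.0, 201.0]
tcp_rot: [3.141, 0.002, 1.663]
contact_force: [-0.7, 0.6, 0.1]
opening: 0.999
grasp_force: 0.0
```

```bash
python3 - <<'E'
from h import *
c=cam('wrist');dump(c,'w1.pkl');save(c,'w1.png',k=1.5)
plan((520,-322,200),1.659)
E
```

```text
from [ 522.  -325.   200.8] [3.1407e+00 2.4000e-03 1.6621e+00] F [ 0.7 -1.3  0.4] q6 -0.65 t 2.3
0 [0.08, -0.04, 0.02] rz 0.03
```

View pics/w1.png

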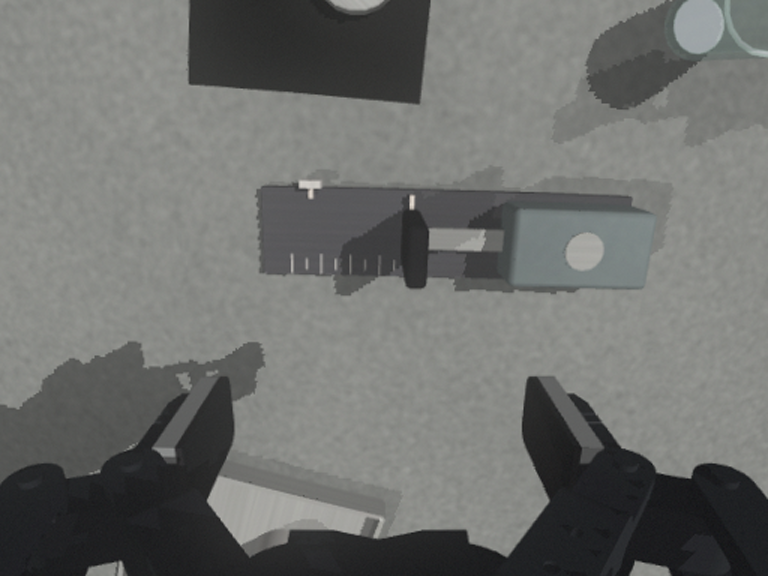

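The wrist view shows the index at (412,202), the marker tongue at (311,193), the handle top at about (415,250), and the rail's near edge running from (262,187) to (630,196).

```bash
python3 - <<'E'
from h import *
c=load('w1.pkl')
p=lambda uv,z:pz(c,[np.array(uv)/1.5],z)[0]
a=p((262,187),8);b=p((630,196),8)
ang=np.arctan2(*(b-a)[1::-1]);print('rail',a,b,np.linalg.norm(b-a),ang)
g=np.array([np.cos(ang),np.sin(ang),0])
for z in(8,12,16):
    i=p((412,203),z);m=p((311,194),z);print(z,i,m,'d along x',(m-i)@g)
print('handle top',p((415,288),75),p((415,213),75))
h=(p((415,288),75)+p((415,213),75))/2;print(h)
plan((540,-321,165),ang+np.pi/2)
E
```

```text
rail [ 442.96198709 -292.00635104    8.        ] [ 689.40512088 -274.31927396    8.        ] 247.07701408112794 0.07164656001419253
8 [ 542.81553405 -293.72257035    8.        ] [ 475.61563188 -293.82974683    8.        ] d along x -67.03517192665825
12 [ 542.48842148 -293.17497468   12.        ] [ 476.08805926 -293.28087598   12.        ] d along x -66.23759193330571
16 [ 542.1613089 -292.627379    16.       ] [ 476.56048663 -292.73200513   16.        ] d along x -65.44001193995325
handle top [ 544.27661345 -331.5919574    75.        ] [ 539.52532653 -289.72443711   75.        ]
[ 541.90096999 -310.65819725   75.        ]
from [ 522.  -325.   200.8] [3.1407e+00 2.4000e-03 1.6621e+00] F [ 0.7 -1.3  0.4] q6 -0.65 t 2.3
0 [0.06, 0.46, 0.89] rz 0.19
```

```bash
python3 - <<'E'
from h import *
plan((542.5,-314.5,50),1.651)
E
```

```text
from [ 522.  -325.   200.8] [3.1407e+00 2.4000e-03 1.6621e+00] F [ 0.7 -1.3  0.4] q6 -0.65 t 2.3
0 [0.22, 0.53, 3.77] rz 0.11
```

Request:
play_rows --dp '[[0.22,0.53,0.5],[0.22,0.53,1.0],[0.22,0.53,1.5],[0.22,0.53,1.9],[0.22,0.53,1.9]]' --rot '[[0,0,0.11],[0,0,0.11],[0,0,0.11],[0,0,0.11],[0,0,0.11]]' --fingers 0.5

```text
clock: 2.7
eef_pos: [538.9, -307.1, 121.7]
tcp_rot: [-3.137, -0.003, 1.653]
contact_force: [-1.2, 0.4, 0.5]
opening: 0.502
grasp_force: 0.0
```

Request:
play_rows --dp '[[0,0,0.5],[0,0,1.0],[0,0,1.5],[0,0,1.87],[0,0,1.87]]' --rot '[[0,0,0],[0,0,0],[0,0,0],[0,0,0],[0,0,0]]'

```text
clock: 3.12
eef_pos: [539.5, -307.6, 48.4]
tcp_rot: [-3.138, -0.002, 1.653]
contact_force: [-0.6, 0.4, 0.1]
opening: 0.501
grasp_force: 0.0
```

Request:
play_rows --dp '[[0,0,0],[0,0,0],[0,0,0],[0,0,0],[0,0,0]]' --rot '[[0,0,0],[0,0,0],[0,0,0],[0,0,0],[0,0,0]]' --fingers 0 --grip_force 40

```text
clock: 3.53
eef_pos: [542.1, -309.1, 52.2]
tcp_rot: [3.139, 0.001, 1.652]
contact_force: [0.3, 0.9, 7.4]
opening: 0.133
grasp_force: 41.9
```

Request:
play_rows --dp '[[0,0,0],[0,0,0],[0,0,0]]' --rot '[[0,0,0],[0,0,0],[0,0,0]]'

```text
clock: 3.78
eef_pos: [542.2, -309.1, 52.2]
tcp_rot: [3.139, 0.001, 1.652]
contact_force: [0.8, 1.5, 6.9]
opening: 0.133
grasp_force: 41.9
```

Request:
play_rows --dp '[[0,-0.3,0],[0,-0.6,0],[0,-0.9,0],[0,-1.2,0],[0,-1.4,0]]' --rot '[[0,0,0],[0,0,0],[0,0,0],[0,0,0],[0,0,0]]'

```text
clock: 4.2
eef_pos: [486.9, -313.0, 52.2]
tcp_rot: [3.137, 0.001, 1.652]
contact_force: [9.4, 8.4, 3.9]
opening: 0.132
grasp_force: 41.5
```

Request:
play_rows --dp '[[0,-0.12,0],[0,-0.25,0],[0,-0.25,0]]' --rot '[[0,0,0],[0,0,0],[0,0,0]]'

```text
clock: 4.45
eef_pos: [477.1, -313.7, 52.2]
tcp_rot: [3.137, 0.0, 1.651]
contact_force: [8.3, 9.4, 4.5]
opening: 0.133
grasp_force: 41.5
```

```bash
python3 - <<'E'
from h import *
c=cam('wrist');dump(c,'w2.pkl');save(c,'w2.png',k=1.5)
E
```

```text
(no output)
```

View pics/w2.png

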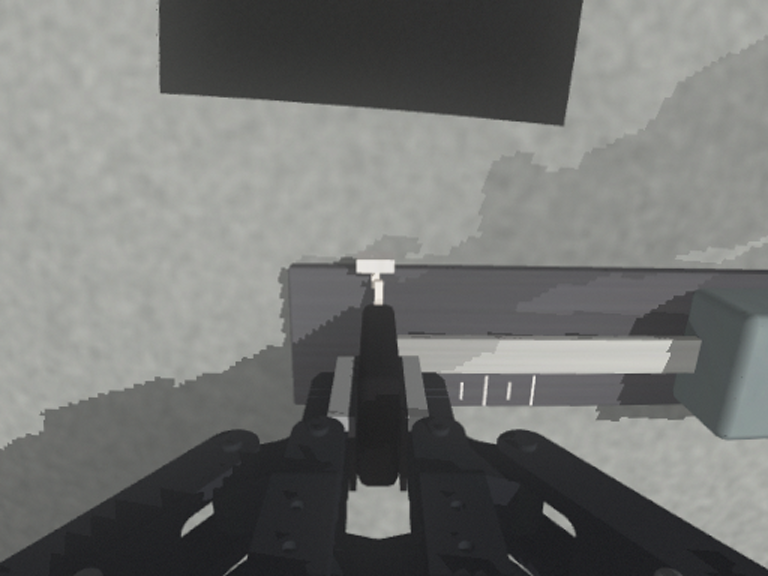

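The index (379,290) and the marker (376,280) agree to about 1 mm, so I'll nudge slightly, hold, then bring it back.

Request:
play_rows --dp '[[0,-0.02,0],[0,-0.02,0],[0,-0.02,0],[0,-0.02,0],[0,-0.02,0]]' --rot '[[0,0,0],[0,0,0],[0,0,0],[0,0,0],[0,0,0]]'

```text
clock: 4.92
eef_pos: [477.1, -313.7, 52.2]
tcp_rot: [3.137, 0.001, 1.652]
contact_force: [7.8, 8.7, 5.3]
opening: 0.127
grasp_force: 41.7
```

Request:
play_rows --dp '[[0,0,0],[0,0,0],[0,0,0],[0,0,0],[0,0,0]]' --rot '[[0,0,0],[0,0,0],[0,0,0],[0,0,0],[0,0,0]]'

```text
clock: 5.33
eef_pos: [477.1, -313.7, 52.2]
tcp_rot: [3.137, 0.001, 1.652]
contact_force: [7.8, 9.1, 6.0]
opening: 0.131
grasp_force: 41.7
```

Request:
play_rows --dp '[[0,0,0],[0,0,0],[0,0,0],[0,0,0],[0,0,0]]' --rot '[[0,0,0],[0,0,0],[0,0,0],[0,0,0],[0,0,0]]'

```text
clock: 5.75
eef_pos: [477.1, -313.7, 52.2]
tcp_rot: [3.137, 0.001, 1.652]
contact_force: [8.2, 8.1, 6.6]
opening: 0.13
grasp_force: 41.7
```

Request:
play_rows --dp '[[0,0,0],[0,0,0],[0,0,0],[0,0,0],[0,0,0]]' --rot '[[0,0,0],[0,0,0],[0,0,0],[0,0,0],[0,0,0]]'

```text
clock: 6.17
eef_pos: [477.2, -313.7, 52.2]
tcp_rot: [3.137, 0.001, 1.652]
contact_force: [8.6, 9.5, 5.6]
opening: 0.134
grasp_force: 41.7
```

Request:
play_rows --dp '[[0,0.3,0],[0,0.6,0],[0,0.9,0],[0,1.2,0],[0,1.5,0]]' --rot '[[0,0,0],[0,0,0],[0,0,0],[0,0,0],[0,0,0]]'

```text
clock: 6.58
eef_pos: [536.5, -309.5, 52.2]
tcp_rot: [3.138, 0.001, 1.653]
contact_force: [1.5, -0.1, 5.9]
opening: 0.133
grasp_force: 41.8
```

Request:
play_rows --dp '[[0,0.13,0],[0,0.13,0],[0,0.13,0]]' --rot '[[0,0,0],[0,0,0],[0,0,0]]'

```text
clock: 6.83
eef_pos: [541.2, -309.2, 52.2]
tcp_rot: [3.138, 0.002, 1.653]
contact_force: [3.6, 1.9, 9.5]
opening: 0.13
grasp_force: 42.2
```

Request:
play_rows --dp '[[0,0,0],[0,0,0],[0,0,0],[0,0,-0.5],[0,0,-1.0]]' --rot '[[0,0,0],[0,0,0],[0,0,0],[0,0,0],[0,0,0]]' --fingers 0.5

```text
clock: 7.25
eef_pos: [537.9, -308.2, 89.5]
tcp_rot: [-3.138, -0.002, 1.653]
contact_force: [1.5, 0.0, -0.5]
opening: 0.501
grasp_force: 0.0
```

Request:
play_rows --dp '[[0,0,-1],[0,0,-2],[0,0,-3],[0,0,-3],[0,0,-3]]' --rot '[[0,0,0],[0,0,0],[0,0,0],[0,0,0],[0,0,0]]'

```text
clock: 7.67
eef_pos: [540.5, -309.6, 213.2]
tcp_rot: [3.138, 0.003, 1.653]
contact_force: [0.2, 0.8, -0.6]
opening: 0.499
grasp_force: 0.0
```

```bash
python3 - <<'E'
from h import *
c=cam('wrist');dump(c,'w3.pkl')
plan((425,-152,205),1.651)
E
```

```text
from [ 539.3 -308.9  211. ] [3.1408e+00 8.0000e-04 1.6531e+00] F [-0.5  0.  -1.1] q6 -0.6 t 7.7
0 [4.14, -2.53, 0.15] rz 0.02
```

```bash
cat >> h.py <<'E'
TX=np.array([-.082,.9966,0]);TY=np.array([.9966,.082,0])
def wring(c,guess,z=13,lo=110,name=None):
    "ring on dark mat: fit ellipse to outer contour"
    hsv=cv2.cvtColor(c['im'],cv2.COLOR_RGB2HSV)
    m=((hsv[...,2]>lo)&(hsv[...,1]<70)).astype(np.uint8)
    u=proj(c,[list(guess)+[z]])[0]
    best=None
    for cn in cv2.findContours(m,1,1)[0]:
        if len(cn)<20: continue
        e=cv2.fitEllipse(cn); d=np.hypot(*(np.array(e[0])-u))
        if d<60 and e[1][0]/e[1][1]>.85:
            P=pz(c,[e[0],np.array(e[0])+[e[1][0]/2,0],np.array(e[0])+[0,e[1][1]/2]],z)
            print('px',np.round(e[0],1),'c',np.round(P[0,:2],1),'dia',np.round(2*np.linalg.norm(P[1:]-P[0],axis=1),1))
E
python3 - <<'E'
from h import *
c=load('w3.pkl');print(c['R'][2],c['K'][:2,2],c['D'])
# gauge check: index vs rest
plan((501,-227,205))
E
```

```text
[ 0.02842761 -0.3014488  -0.95305849] [251.67509566 190.83285953] [-0.08315442  0.          0.          0.          0.        ]
from [ 539.3 -308.9  211. ] [3.1408e+00 8.0000e-04 1.6531e+00] F [-0.5  0.  -1.1] q6 -0.6 t 7.7
0 [2.12, -0.79, 0.15] rz -0.0
```

Request:
play_rows --dp '[[2.5,-0.8,0.15],[2.5,-0.8,0.15],[2.5,-0.8,0.15],[2.5,-0.8,0.15],[2.5,-0.8,0.15]]' --rot '[[0,0,0],[0,0,0],[0,0,0],[0,0,0],[0,0,0]]' --fingers 1

```text
clock: 8.13
eef_pos: [498.0, -210.5, 202.9]
tcp_rot: [-3.139, -0.001, 1.655]
contact_force: [0.3, -0.7, -0.8]
opening: 0.999
grasp_force: 0.0
```

Request:
play_rows --dp '[[0,0,0],[0,0,0]]' --rot '[[0,0,0],[0,0,0]]'

```text
clock: 8.3
eef_pos: [499.5, -212.5, 203.9]
tcp_rot: [-3.141, -0.0, 1.653]
contact_force: [-0.3, -0.0, 0.1]
opening: 0.999
grasp_force: 0.0
```

```bash
python3 - <<'E'
from h import *
c=cam('wrist');dump(c,'w4.pkl');save(c,'w4.png')
plan((495,-152,60))
wring(c,(495,-152))
E
```

```text
from [ 499.6 -212.5  204. ] [-3.1411e+00 -1.0000e-04  1.6523e+00] F [-0.3  0.4 -0.6] q6 -0.49 t 8.3
0 [1.52, 0.01, 3.6] rz -0.0
px [250.6 104.4] c [ 494.4 -153.9] dia [14.5 14.8]
px [250.4 104.3] c [ 494.2 -153.7] dia [52.4 53.7]
```

View pics/w4.png

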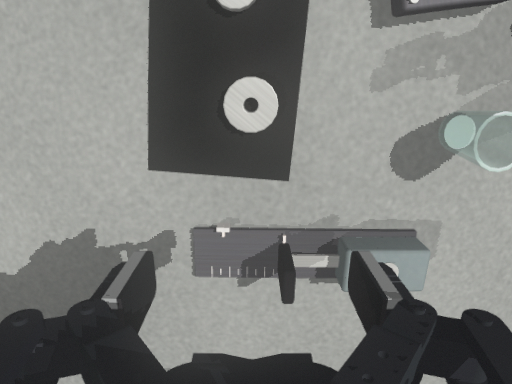

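The wrist view shows the ring at (250,104) with a bore of about 14.6 and an OD of about 53, so this is w54. The gauge is back home, with its index at (284,238).

Request:
play_rows --dp '[[1.48,-0.01,0.8],[1.48,-0.01,1.6],[1.48,-0.01,2.4],[1.48,-0.01,3.2],[1.48,-0.01,4.0]]' --rot '[[0,0,0],[0,0,0],[0,0,0],[0,0,0],[0,0,0]]' --fingers 0.85

```text
clock: 8.77
eef_pos: [494.1, -152.9, 42.8]
tcp_rot: [3.142, 0.0, 1.653]
contact_force: [1.0, -0.4, 0.6]
opening: 0.851
grasp_force: 0.0
```

Request:
play_rows --dp '[[0,0,0.2],[0,0,0.4],[0,0,0.6],[0,0,0.6],[0,0,0.6]]' --rot '[[0,0,0],[0,0,0],[0,0,0],[0,0,0],[0,0,0]]'

```text
clock: 9.18
eef_pos: [494.8, -153.2, 21.3]
tcp_rot: [3.14, 0.0, 1.653]
contact_force: [0.3, -0.5, 0.4]
opening: 0.849
grasp_force: 0.0
```

```bash
python3 - <<'E'
from h import *
plan((494.3,-153.8,0.5))
E
```

```text
from [ 494.8 -153.2   21.3] [3.1404e+00 5.0000e-04 1.6527e+00] F [ 0.3 -0.5  0.4] q6 -0.39 t 9.2
0 [-0.01, -0.01, 0.52] rz -0.0
```

Request:
play_rows --dp '[[0,0,0.15],[0,0,0.3],[0,0,0.4],[0,0,0.5],[0,0,0.5]]' --rot '[[0,0,0],[0,0,0],[0,0,0],[0,0,0],[0,0,0]]'

```text
clock: 9.6
eef_pos: [493.6, -152.6, -0.2]
tcp_rot: [-3.141, -0.0, 1.653]
contact_force: [0.2, 0.0, 0.1]
opening: 0.85
grasp_force: 0.0
```

Request:
play_rows --dp '[[0,0,0],[0,0,0],[0,0,0],[0,0,0],[0,0,0]]' --rot '[[0,0,0],[0,0,0],[0,0,0],[0,0,0],[0,0,0]]' --fingers 0 --grip_force 30

```text
clock: 10.02
eef_pos: [494.0, -152.7, 0.8]
tcp_rot: [3.142, -0.0, 1.653]
contact_force: [-1.7, 0.6, 5.4]
opening: 0.606
grasp_force: 31.3
```

Request:
play_rows --dp '[[0,0,0],[0,0,0],[0,0,0]]' --rot '[[0,0,0],[0,0,0],[0,0,0]]'

```text
clock: 10.27
eef_pos: [494.0, -152.7, 0.8]
tcp_rot: [-3.142, -0.0, 1.653]
contact_force: [-1.9, 1.2, 7.0]
opening: 0.61
grasp_force: 31.3
```

```bash
python3 - <<'E'
from h import *
plan((664,-53,302))
E
```

```text
from [ 494.  -152.7    0.8] [-3.1416 -0.      1.6531] F [-1.9  1.2  7. ] q6 -0.39 t 10.3
0 [1.07, 2.22, -3.77] rz -0.0
1 [1.07, 2.22, -3.77] rz -0.0
```

Request:
play_rows --dp '[[0,0,-0.5],[0,0,-1.2],[0,0,-2],[0,0,-3],[0,0,-4]]' --rot '[[0,0,0],[0,0,0],[0,0,0],[0,0,0],[0,0,0]]'

```text
clock: 10.68
eef_pos: [493.1, -152.5, 161.4]
tcp_rot: [-3.14, -0.001, 1.653]
contact_force: [1.1, 0.1, -2.9]
opening: 0.607
grasp_force: 33.6
```

Request:
play_rows --dp '[[1.07,2.22,-3.5],[1.07,2.22,-3.5],[1.07,2.22,-3.5],[1.07,2.22,-3.5],[1.07,2.22,-3.5]]' --rot '[[0,0,0],[0,0,0],[0,0,0],[0,0,0],[0,0,0]]'

```text
clock: 11.1
eef_pos: [584.6, -101.5, 307.1]
tcp_rot: [3.13, 0.002, 1.654]
contact_force: [1.1, -0.9, -1.0]
opening: 0.602
grasp_force: 33.7
```

Request:
play_rows --dp '[[1.07,2.22,0],[1.07,2.22,0],[1.07,2.22,0],[1.07,2.22,0],[1.07,2.22,0]]' --rot '[[0,0,0],[0,0,0],[0,0,0],[0,0,0],[0,0,0]]'

```text
clock: 11.52
eef_pos: [663.6, -52.6, 298.7]
tcp_rot: [-3.139, -0.0, 1.654]
contact_force: [-1.2, -0.2, -3.2]
opening: 0.602
grasp_force: 33.7
```

Request:
play_rows --dp '[[0,0,0],[0,0,0]]' --rot '[[0,0,0],[0,0,0]]'

```text
clock: 11.68
eef_pos: [662.9, -53.6, 300.1]
tcp_rot: [-3.14, 0.0, 1.652]
contact_force: [0.0, -0.5, -2.6]
opening: 0.606
grasp_force: 33.7
```

```bash
python3 - <<'E'
from h import *
c=cam('wrist');dump(c,'w5.pkl')
a=cv2.resize(c['im'],None,fx=1.5,fy=1.5)[...,::-1];cv2.imwrite('pics/w5.png',a)
print(proj(c,[[660,6,111],[660,6,55]]))
plan((664,-53,302))
E
```

```text
[[253.18197294 103.63912215]
 [253.03154271 101.07414318]]
from [663.  -53.6 300.4] [-3.1409e+00  1.0000e-04  1.6523e+00] F [ 0.4 -0.6 -1.6] q6 -0.16 t 11.7
0 [0.01, 0.03, -0.04] rz -0.0
```

View pics/w5.png

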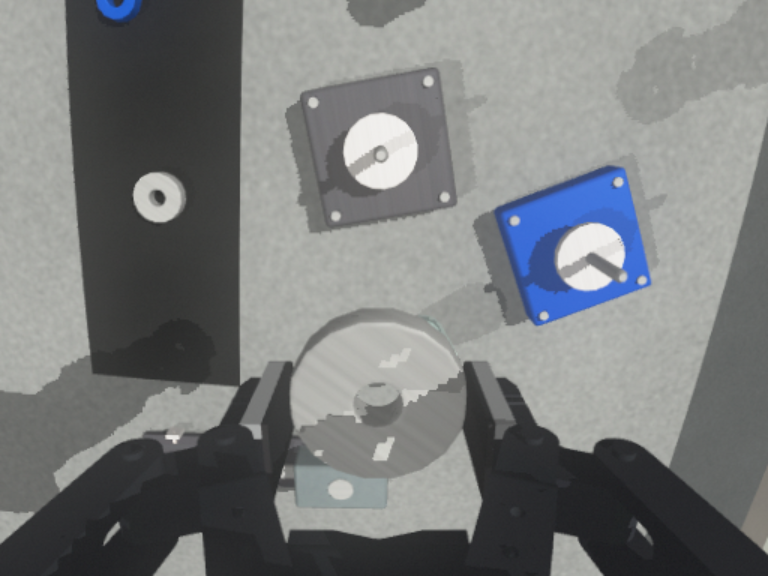

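Post tip at display (381,155), with the ring in hand centred near (379,395). I'll work out the correction.

```bash
python3 - <<'E'
from h import *
c=load('w5.pkl');s=telemetry.sense();T=np.array(s['eef_pos'])
t=pz(c,[(254,103.4)],111)[0];b=pz(c,[(381/1.5,151/1.5)],55)[0]
print('tip',t,'pan',b)
for uv in((379,393),(378,399)):
    g=pz(c,[np.array(uv)/1.5],T[2]+13.2)[0]-T;print('ring in tool',g@TX,g@TY)
# ring centre relative to TCP: -1.1 along TX
tgt=t-(-1.1)*TX;print(tgt)
plan((tgt[0],tgt[1],116))
E
```

```text
tip [660.76469414   6.28827644 111.        ] pan [661.0445773    6.53337578  55.        ]
ring in tool 3.1936688222392156 1.0468706648995605
ring in tool 1.2193492215752904 0.7561102101960911
[660.67449414   7.38453644 111.        ]
from [663.  -53.6 300.4] [-3.1409e+00  1.0000e-04  1.6523e+00] F [ 0.4 -0.6 -1.6] q6 -0.16 t 11.7
0 [1.53, 0.07, 4.61] rz -0.0
```

Request:
play_rows --dp '[[1.53,-0.06,0.8],[1.53,-0.06,1.6],[1.53,-0.06,2.6],[1.53,-0.06,3.6],[1.53,-0.06,4.4]]' --rot '[[0,0,0],[0,0,0],[0,0,0],[0,0,0],[0,0,0]]'

```text
clock: 12.15
eef_pos: [655.4, 7.9, 122.9]
tcp_rot: [3.142, 0.0, 1.653]
contact_force: [1.3, 0.4, -3.5]
opening: 0.606
grasp_force: 33.7
```

Request:
play_rows --dp '[[0,0,0],[0,0,0],[0,0,0]]' --rot '[[0,0,0],[0,0,0],[0,0,0]]'

```text
clock: 12.4
eef_pos: [658.0, 7.5, 126.9]
tcp_rot: [3.139, 0.0, 1.653]
contact_force: [0.6, 0.6, -2.1]
opening: 0.604
grasp_force: 33.8
```

```bash
python3 - <<'E'
from h import *
c=cam('wrist');dump(c,'w6.pkl')
save(c,'w6.png',x=(180,200,330,320),k=4)
plan((660.4,7.4,105))
E
```

```text
from [658.6   7.5 127.7] [3.1371e+00 4.0000e-04 1.6525e+00] F [ 0.1 -1.9 -2.1] q6 -0.07 t 12.4
0 [-0.01, 0.05, 0.57] rz -0.0
```

View pics/w6.png

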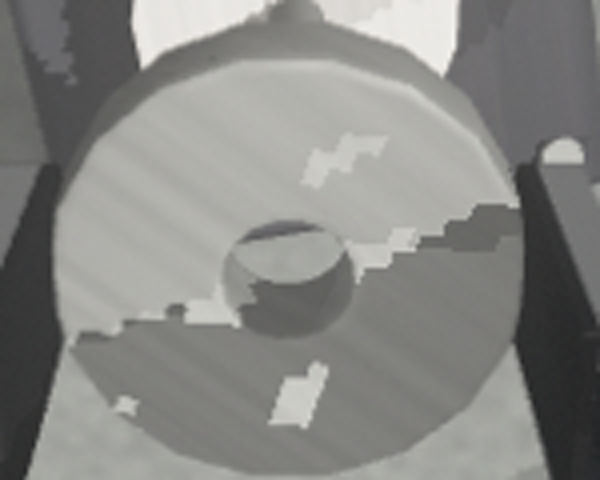

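The crop shows the bore's top ellipse centred at (288,279), which is pixel (252,269.7).

```bash
python3 - <<'E'
from h import *
c=load('w6.pkl');s=telemetry.sense();T=np.array(s['eef_pos'])
for v in (268,269.7):
  for h in(12,14):
    g=pz(c,[(252.1,v)],T[2]+h)[0]-T;print('ring in tool',v,h,g@TX,g@TY)
plan((660.4,7.4,118))
E
```

```text
ring in tool 268 12 -0.24871931053783677 0.2824970147481455
ring in tool 268 14 0.925274931017457 0.27508450321222916
ring in tool 269.7 12 -1.1024318509304394 0.2821068215426693
ring in tool 269.7 14 0.08463882710426747 0.2747002866515715
from [658.6   7.5 127.7] [3.1371e+00 4.0000e-04 1.6525e+00] F [ 0.1 -1.9 -2.1] q6 -0.07 t 12.4
0 [-0.01, 0.05, 0.24] rz -0.0
```

Request:
play_rows --dp '[[-0.01,0.05,0.1],[-0.01,0.05,0.2],[-0.01,0.05,0.3],[-0.01,0.05,0.4],[-0.01,0.05,0.4]]' --rot '[[0,0,0],[0,0,0],[0,0,0],[0,0,0],[0,0,0]]'

```text
clock: 12.87
eef_pos: [658.1, 7.7, 107.7]
tcp_rot: [-3.14, -0.0, 1.653]
contact_force: [-0.3, -0.5, -2.5]
opening: 0.602
grasp_force: 33.7
```

Request:
play_rows --dp '[[0,0,0.08],[0,0,0.15],[0,0,0.22],[0,0,0.3],[0,0,0.3]]' --rot '[[0,0,0],[0,0,0],[0,0,0],[0,0,0],[0,0,0]]'

```text
clock: 13.28
eef_pos: [658.2, 7.7, 95.6]
tcp_rot: [-3.14, -0.0, 1.653]
contact_force: [-0.3, -0.1, -2.8]
opening: 0.605
grasp_force: 33.7
```

Request:
play_rows --dp '[[0,0.02,0.15],[0,0.02,0.3],[0,0.02,0.45],[0,0.02,0.6],[0,0.02,0.75]]' --rot '[[0,0,0],[0,0,0],[0,0,0],[0,0,0],[0,0,0]]'

```text
clock: 13.7
eef_pos: [659.2, 7.8, 65.6]
tcp_rot: [-3.141, -0.0, 1.653]
contact_force: [0.7, -0.1, -3.7]
opening: 0.607
grasp_force: 33.8
```

Request:
play_rows --dp '[[0,0,0],[0,0,0],[0,0,0]]' --rot '[[0,0,0],[0,0,0],[0,0,0]]'

```text
clock: 13.95
eef_pos: [659.5, 7.7, 66.5]
tcp_rot: [3.142, 0.0, 1.653]
contact_force: [0.3, 0.4, -3.2]
opening: 0.608
grasp_force: 33.7
```

Down further to about 57, then release and rise.

Request:
play_rows --dp '[[0,0,0.06],[0,0,0.12],[0,0,0.18],[0,0,0.24],[0,0,0.24]]' --rot '[[0,0,0],[0,0,0],[0,0,0],[0,0,0],[0,0,0]]'

```text
clock: 14.37
eef_pos: [659.0, 7.8, 56.3]
tcp_rot: [-3.141, -0.0, 1.653]
contact_force: [0.4, 0.6, -2.9]
opening: 0.608
grasp_force: 33.7
```

Request:
play_rows --dp '[[0,0,0],[0,0,0],[0,0,0],[0,0,0],[0,0,0]]' --rot '[[0,0,0],[0,0,0],[0,0,0],[0,0,0],[0,0,0]]' --fingers 0.8

```text
clock: 14.78
eef_pos: [659.7, 7.8, 57.2]
tcp_rot: [3.141, 0.0, 1.653]
contact_force: [-0.3, -0.3, -0.4]
opening: 0.802
grasp_force: 0.0
```

Request:
play_rows --dp '[[0,0,-1],[0,0,-2],[0,0,-3],[0,0,-4],[0,0,-5]]' --rot '[[0,0,0],[0,0,0],[0,0,0],[0,0,0],[0,0,0]]'

```text
clock: 15.2
eef_pos: [659.1, 7.8, 259.1]
tcp_rot: [3.141, 0.0, 1.653]
contact_force: [2.1, -1.1, -0.5]
opening: 0.802
grasp_force: 0.0
```

```bash
python3 - <<'E'
from h import *
c=cam('wrist');dump(c,'w7.pkl')
plan((478,-108,204))
S=cam('side');dump(S,'s1.pkl')
a=cv2.resize(S['im'][120:300,200:380],(540,540),interpolation=2)[...,::-1]
b=cv2.resize(c['im'],None,fx=.5,fy=.5)[...,::-1]
o=np.zeros((540,800,3),np.uint8);o[:,:540]=a;o[:192,540:796]=b;cv2.imwrite('pics/s1.png',o)
E
```

```text
from [662.9   7.8 268.3] [3.1298e+00 9.0000e-04 1.6531e+00] F [3.  0.4 6.2] q6 -0.07 t 15.2
0 [-1.25, -2.42, 0.8] rz -0.0
1 [-1.25, -2.42, 0.8] rz -0.0
```

View pics/s1.png

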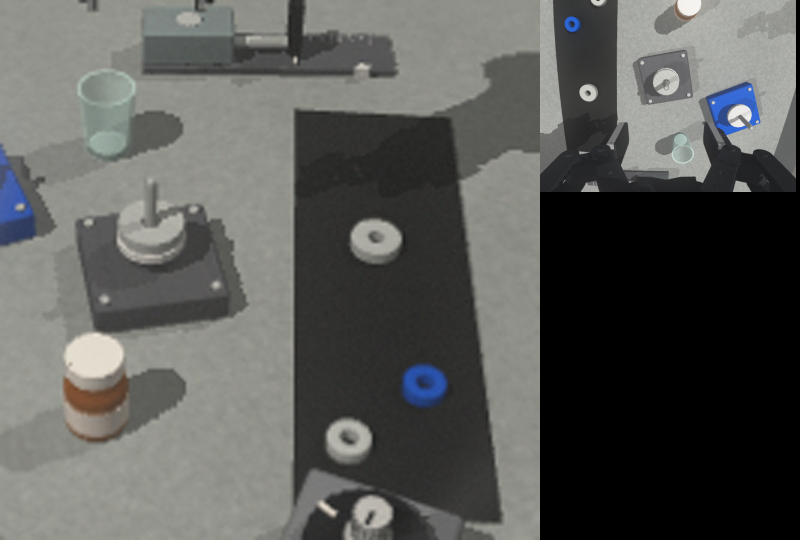

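Ring 1 sits flat on the pan. On to ring 2.

Request:
play_rows --dp '[[-1.25,-2.42,0.8],[-1.25,-2.42,0.8],[-1.25,-2.42,0.8],[-1.25,-2.42,0.8],[-1.25,-2.42,0.8]]' --rot '[[0,0,0],[0,0,0],[0,0,0],[0,0,0],[0,0,0]]'

```text
clock: 15.72
eef_pos: [565.7, -50.6, 224.5]
tcp_rot: [-3.141, -0.0, 1.652]
contact_force: [1.1, 0.2, 0.5]
opening: 0.805
grasp_force: 0.0
```

Request:
play_rows --dp '[[-1.25,-2.42,0.8],[-1.25,-2.42,0.8],[-1.25,-2.42,0.8],[-1.25,-2.42,0.8],[-1.25,-2.42,0.8]]' --rot '[[0,0,0],[0,0,0],[0,0,0],[0,0,0],[0,0,0]]'

```text
clock: 16.13
eef_pos: [475.0, -108.2, 193.1]
tcp_rot: [3.141, 0.0, 1.652]
contact_force: [-0.1, -0.0, -0.9]
opening: 0.8
grasp_force: 0.0
```

Request:
play_rows --dp '[[0,0,0],[0,0,0],[0,0,0]]' --rot '[[0,0,0],[0,0,0],[0,0,0]]'

```text
clock: 16.38
eef_pos: [476.3, -107.4, 193.3]
tcp_rot: [3.14, 0.0, 1.654]
contact_force: [-0.8, 0.6, -0.1]
opening: 0.799
grasp_force: 0.0
```

```bash
python3 - <<'E'
from h import *
c=cam('wrist');dump(c,'w8.pkl')
wring(c,(474,-47))
plan((474,-49.5,0.5))
E
```

```text
px [251.2 103.6] c [471.9 -47.4] dia [14.1 14.3]
px [250.9 103.6] c [471.6 -47.5] dia [42.7 43.7]
from [ 476.  -107.4  193.2] [3.1406e+00 2.0000e-04 1.6541e+00] F [-0.4 -0.9  1. ] q6 -0.31 t 16.4
0 [0.72, 0.04, 2.41] rz -0.0
1 [0.72, 0.04, 2.41] rz -0.0
```

Request:
play_rows --dp '[[1.5,0.02,0.8],[1.5,0.02,1.6],[1.5,0.02,2.4],[1.5,0.02,3.2],[1.5,0.02,4.0]]' --rot '[[0,0,0],[0,0,0],[0,0,0],[0,0,0],[0,0,0]]' --fingers 0.7

```text
clock: 16.85
eef_pos: [471.1, -46.9, 31.5]
tcp_rot: [3.141, 0.0, 1.655]
contact_force: [-0.1, -0.4, -0.7]
opening: 0.696
grasp_force: 0.0
```

Request:
play_rows --dp '[[0,0,0.2],[0,0,0.4],[0,0,0.5],[0,0,0.5],[0,0,0.5]]' --rot '[[0,0,0],[0,0,0],[0,0,0],[0,0,0],[0,0,0]]'

```text
clock: 17.27
eef_pos: [471.7, -48.1, 14.1]
tcp_rot: [3.14, 0.0, 1.653]
contact_force: [0.7, 0.1, -0.3]
opening: 0.7
grasp_force: 0.0
```

```bash
python3 - <<'E'
from h import *
plan((471.8,-47.4,3))
E
```

```text
from [471.7 -48.1  14.1] [3.1396e+00 4.0000e-04 1.6529e+00] F [ 0.7  0.1 -0.3] q6 -0.19 t 17.3
0 [0.02, 0.0, 0.28] rz -0.0
```

Request:
play_rows --dp '[[0,0,0.1],[0,0,0.2],[0,0,0.27],[0,0,0.27],[0,0,0.27]]' --rot '[[0,0,0],[0,0,0],[0,0,0],[0,0,0],[0,0,0]]'

```text
clock: 17.68
eef_pos: [470.5, -48.0, 2.0]
tcp_rot: [-3.141, -0.0, 1.653]
contact_force: [0.2, -0.5, 0.1]
opening: 0.698
grasp_force: 0.0
```

Request:
play_rows --dp '[[0,0,0],[0,0,0],[0,0,0],[0,0,0],[0,0,0]]' --rot '[[0,0,0],[0,0,0],[0,0,0],[0,0,0],[0,0,0]]' --fingers 0

```text
clock: 18.1
eef_pos: [470.7, -48.0, 2.5]
tcp_rot: [3.141, 0.0, 1.653]
contact_force: [-1.6, 0.2, 5.5]
opening: 0.502
grasp_force: 29.6
```

Request:
play_rows --dp '[[0,0,0],[0,0,0],[0,0,0]]' --rot '[[0,0,0],[0,0,0],[0,0,0]]'

```text
clock: 18.35
eef_pos: [470.7, -48.0, 2.5]
tcp_rot: [3.141, 0.0, 1.653]
contact_force: [-1.7, -0.5, 5.5]
opening: 0.501
grasp_force: 29.6
```

Request:
play_rows --dp '[[0,0,-0.5],[0,0,-1.2],[0,0,-2],[0,0,-3],[0,0,-4]]' --rot '[[0,0,0],[0,0,0],[0,0,0],[0,0,0],[0,0,0]]'

```text
clock: 18.77
eef_pos: [469.5, -47.8, 163.3]
tcp_rot: [-3.14, -0.0, 1.653]
contact_force: [0.5, -0.4, -2.1]
opening: 0.496
grasp_force: 31.0
```

```bash
python3 - <<'E'
from h import *
plan((660.3,7.4,160))
E
```

```text
from [469.5 -47.8 163.3] [-3.1399e+00 -3.0000e-04  1.6531e+00] F [ 0.5 -0.4 -2.1] q6 -0.19 t 18.8
0 [0.98, 4.87, 0.08] rz -0.0
```

Request:
play_rows --dp '[[0.95,4.85,0],[0.95,4.85,0],[0.95,4.85,0],[0.95,4.85,0],[0.95,4.85,0]]' --rot '[[0,0,0],[0,0,0],[0,0,0],[0,0,0],[0,0,0]]'

```text
clock: 19.18
eef_pos: [663.6, 6.9, 162.3]
tcp_rot: [3.14, -0.0, 1.653]
contact_force: [0.3, 0.2, -1.4]
opening: 0.496
grasp_force: 31.1
```

Request:
play_rows --dp '[[0,0,0.3],[0,0,0.6],[0,0,0.6],[0,0,0.6],[0,0,0.6]]' --rot '[[0,0,0],[0,0,0],[0,0,0],[0,0,0],[0,0,0]]'

```text
clock: 19.6
eef_pos: [659.7, 5.5, 138.0]
tcp_rot: [-3.14, -0.0, 1.653]
contact_force: [-0.8, -0.3, -0.8]
opening: 0.496
grasp_force: 31.1
```

```bash
python3 - <<'E'
from h import *
c=cam('wrist');dump(c,'w9.pkl')
s=telemetry.sense();T=np.array(s['eef_pos'])
g=cv2.cvtColor(c['im'],cv2.COLOR_RGB2GRAY)
save(c,'w9.png',x=(180,200,330,320),k=4)
print(proj(c,[T+[0,0,13]]))
plan((659.8,6.1,118))
E
```

```text
[[251.02367679 268.39711265]]
from [660.1   5.5 138.6] [-3.1416  0.      1.6526] F [ 0.5 -0.4 -0.3] q6 -0.08 t 19.6
0 [0.02, -0.01, 0.51] rz -0.0
```

View pics/w9.png

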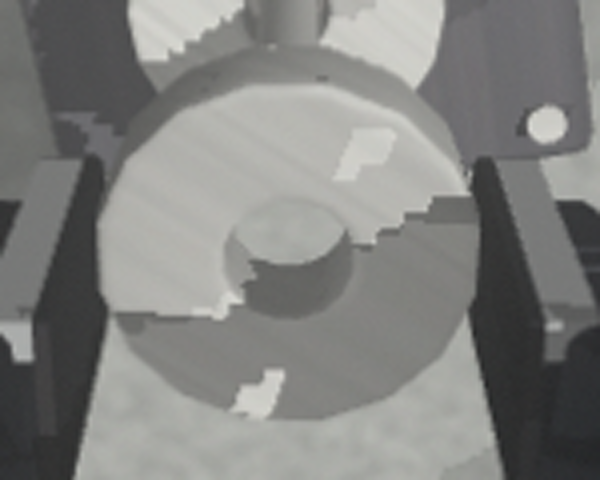

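Request:
play_rows --dp '[[0.02,0,0.2],[0.02,0,0.4],[0.02,0,0.6],[0.02,0,0.7],[0.02,0,0.8]]' --rot '[[0,0,0],[0,0,0],[0,0,0],[0,0,0],[0,0,0]]'

```text
clock: 20.07
eef_pos: [660.2, 6.6, 105.1]
tcp_rot: [-3.14, -0.0, 1.653]
contact_force: [-0.2, 0.0, -1.8]
opening: 0.495
grasp_force: 31.1
```

Request:
play_rows --dp '[[0,0,0.08],[0,0,0.15],[0,0,0.22],[0,0,0.3],[0,0,0.3]]' --rot '[[0,0,0],[0,0,0],[0,0,0],[0,0,0],[0,0,0]]'

```text
clock: 20.48
eef_pos: [660.4, 6.7, 93.5]
tcp_rot: [-3.141, -0.0, 1.653]
contact_force: [-0.1, -0.7, -2.1]
opening: 0.494
grasp_force: 31.1
```

Request:
play_rows --dp '[[0,0,0.1],[0,0,0.2],[0,0,0.3],[0,0,0.3],[0,0,0.3]]' --rot '[[0,0,0],[0,0,0],[0,0,0],[0,0,0],[0,0,0]]'

```text
clock: 20.9
eef_pos: [660.5, 6.7, 81.7]
tcp_rot: [-3.141, -0.0, 1.653]
contact_force: [0.2, 0.4, -1.4]
opening: 0.496
grasp_force: 31.1
```

Request:
play_rows --dp '[[0,0,0.08],[0,0,0.16],[0,0,0.24],[0,0,0.27],[0,0,0.27]]' --rot '[[0,0,0],[0,0,0],[0,0,0],[0,0,0],[0,0,0]]'

```text
clock: 21.32
eef_pos: [660.5, 6.7, 70.9]
tcp_rot: [-3.141, -0.0, 1.653]
contact_force: [0.6, -0.0, -2.3]
opening: 0.495
grasp_force: 31.1
```

Request:
play_rows --dp '[[0,0,0],[0,0,0],[0,0,0],[0,0,0],[0,0,0]]' --rot '[[0,0,0],[0,0,0],[0,0,0],[0,0,0],[0,0,0]]' --fingers 0.7

```text
clock: 21.73
eef_pos: [660.9, 6.6, 71.5]
tcp_rot: [3.141, 0.0, 1.653]
contact_force: [-0.6, -0.5, -0.8]
opening: 0.7
grasp_force: 0.0
```

Request:
play_rows --dp '[[0,0,-1],[0,0,-2],[0,0,-3],[0,0,-3.5],[0,0,-3.5]]' --rot '[[0,0,0],[0,0,0],[0,0,0],[0,0,0],[0,0,0]]'

```text
clock: 22.15
eef_pos: [663.8, 6.7, 217.6]
tcp_rot: [3.132, 0.001, 1.653]
contact_force: [1.6, -1.1, -0.2]
opening: 0.702
grasp_force: 0.0
```

```bash
python3 - <<'E'
from h import *
S=cam('side');dump(S,'s2.pkl')
a=cv2.resize(S['im'][120:340,200:380],(540,540*220//180)[:2],interpolation=2)[...,::-1]
cv2.imwrite('pics/s2.png',cv2.resize(a,(490,598)))
plan((506,108,204))
E
```

```text
from [662.4   6.7 214.6] [3.1359e+00 4.0000e-04 1.6531e+00] F [-0.4 -0.6 -0.6] q6 -0.07 t 22.2
0 [2.85, -3.69, 0.27] rz -0.0
```

View pics/s2.png

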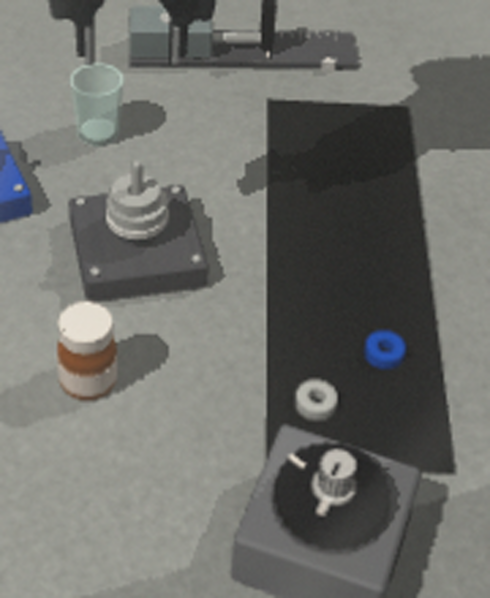

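Both rings are stacked, and the third is still at (316,398) in the crop. On the pod, the mark is at (297,461) and the pointer at (323,508).

Request:
play_rows --dp '[[2.85,-3.69,0.27],[2.85,-3.69,0.27],[2.85,-3.69,0.27],[2.85,-3.69,0.27],[2.85,-3.69,0.27]]' --rot '[[0,0,0],[0,0,0],[0,0,0],[0,0,0],[0,0,0]]'

```text
clock: 22.62
eef_pos: [499.0, 109.3, 198.4]
tcp_rot: [-3.136, -0.0, 1.654]
contact_force: [0.2, -0.2, 0.5]
opening: 0.7
grasp_force: 0.0
```

Request:
play_rows --dp '[[0,0,0],[0,0,0],[0,0,0]]' --rot '[[0,0,0],[0,0,0],[0,0,0]]'

```text
clock: 22.87
eef_pos: [504.7, 108.0, 200.1]
tcp_rot: [-3.142, 0.0, 1.653]
contact_force: [0.4, -1.1, -0.2]
opening: 0.703
grasp_force: 0.0
```

```bash
python3 - <<'E'
from h import *
c=cam('wrist');dump(c,'w10.pkl');save(c,'w10.png')
wring(c,(501,168))
plan((501,168,3))
E
```

```text
px [251.9 102.6] c [500.7 168.6] dia [13.7 14.2]
px [251.6 102.7] c [500.4 168.4] dia [32.9 33.4]
from [505.1 107.8 200.2] [3.1415e+00 2.0000e-04 1.6528e+00] F [ 0.7 -0.5 -1. ] q6 0.13 t 22.9
0 [0.75, 0.01, 2.46] rz -0.0
1 [0.75, 0.01, 2.46] rz -0.0
```

Request:
play_rows --dp '[[1.52,0.01,0.8],[1.52,0.01,1.6],[1.52,0.01,2.4],[1.52,0.01,3.2],[1.52,0.01,4.0]]' --rot '[[0,0,0],[0,0,0],[0,0,0],[0,0,0],[0,0,0]]' --fingers 0.58

```text
clock: 23.33
eef_pos: [500.3, 168.6, 38.3]
tcp_rot: [-3.141, 0.0, 1.653]
contact_force: [0.8, -0.5, -0.5]
opening: 0.582
grasp_force: 0.0
```

Request:
play_rows --dp '[[0,0,0.2],[0,0,0.4],[0,0,0.6],[0,0,0.6],[0,0,0.6]]' --rot '[[0,0,0],[0,0,0],[0,0,0],[0,0,0],[0,0,0]]'

```text
clock: 23.75
eef_pos: [500.6, 168.8, 17.4]
tcp_rot: [3.14, -0.0, 1.653]
contact_force: [0.2, -0.2, -0.5]
opening: 0.582
grasp_force: 0.0
```

```bash
python3 - <<'E'
from h import *
plan((500.5,168.5,4))
E
```

```text
from [500.6 168.8  17.4] [ 3.1401e+00 -3.0000e-04  1.6527e+00] F [ 0.2 -0.2 -0.5] q6 0.24 t 23.8
0 [-0.01, -0.0, 0.33] rz -0.0
```

Request:
play_rows --dp '[[-0.01,0,0.1],[-0.01,0,0.2],[-0.01,0,0.3],[-0.01,0,0.32],[-0.01,0,0.32]]' --rot '[[0,0,0],[0,0,0],[0,0,0],[0,0,0],[0,0,0]]'

```text
clock: 24.17
eef_pos: [499.5, 168.3, 3.5]
tcp_rot: [-3.141, 0.0, 1.653]
contact_force: [-0.5, 0.1, 0.3]
opening: 0.578
grasp_force: 0.0
```

Request:
play_rows --dp '[[0,0,0],[0,0,0],[0,0,0],[0,0,0],[0,0,0]]' --rot '[[0,0,0],[0,0,0],[0,0,0],[0,0,0],[0,0,0]]' --fingers 0

```text
clock: 24.58
eef_pos: [499.7, 168.4, 4.0]
tcp_rot: [3.141, -0.0, 1.653]
contact_force: [-0.8, 0.1, 5.6]
opening: 0.372
grasp_force: 29.7
```

Request:
play_rows --dp '[[0,0,0],[0,0,0],[0,0,0]]' --rot '[[0,0,0],[0,0,0],[0,0,0]]'

```text
clock: 24.83
eef_pos: [499.7, 168.4, 4.0]
tcp_rot: [3.141, -0.0, 1.653]
contact_force: [-1.3, -1.0, 6.0]
opening: 0.369
grasp_force: 29.7
```

Request:
play_rows --dp '[[0,0,-0.5],[0,0,-1.2],[0,0,-2],[0,0,-3],[0,0,-4]]' --rot '[[0,0,0],[0,0,0],[0,0,0],[0,0,0],[0,0,0]]'

```text
clock: 25.25
eef_pos: [498.9, 168.1, 164.7]
tcp_rot: [-3.14, 0.0, 1.653]
contact_force: [0.4, 0.2, -1.6]
opening: 0.37
grasp_force: 30.2
```

```bash
python3 - <<'E'
from h import *
plan((660.2,6.6,150))
E
```

```text
from [498.9 168.1 164.7] [-3.1400e+00  4.0000e-04  1.6532e+00] F [ 0.4  0.2 -1.6] q6 0.24 t 25.2
0 [-2.18, 1.84, 0.18] rz -0.0
1 [-2.18, 1.84, 0.18] rz -0.0
```

Request:
play_rows --dp '[[-2.18,1.84,0],[-2.18,1.84,0],[-2.18,1.84,0],[-2.18,1.84,0],[-2.18,1.84,0]]' --rot '[[0,0,0],[0,0,0],[0,0,0],[0,0,0],[0,0,0]]'

```text
clock: 25.67
eef_pos: [580.9, 86.3, 163.4]
tcp_rot: [-3.142, -0.0, 1.651]
contact_force: [0.1, -0.5, -1.4]
opening: 0.374
grasp_force: 30.2
```

Request:
play_rows --dp '[[-2.17,1.84,0],[-2.17,1.84,0],[-2.17,1.84,0],[-2.17,1.84,0],[-2.17,1.84,0]]' --rot '[[0,0,0],[0,0,0],[0,0,0],[0,0,0],[0,0,0]]'

```text
clock: 26.08
eef_pos: [660.5, 6.8, 162.9]
tcp_rot: [-3.14, -0.0, 1.652]
contact_force: [-0.3, -0.5, -1.0]
opening: 0.373
grasp_force: 30.3
```

Request:
play_rows --dp '[[0,0,0.3],[0,0,0.6],[0,0,0.8],[0,0,0.8],[0,0,0.8]]' --rot '[[0,0,0],[0,0,0],[0,0,0],[0,0,0],[0,0,0]]'

```text
clock: 26.5
eef_pos: [659.6, 7.8, 130.5]
tcp_rot: [-3.139, -0.0, 1.654]
contact_force: [1.1, -0.2, -0.7]
opening: 0.373
grasp_force: 30.3
```

```bash
python3 - <<'E'
from h import *
plan((660.2,6.9,106))
E
```

```text
from [659.6   7.8 130.5] [-3.1393e+00 -2.0000e-04  1.6540e+00] F [ 1.1 -0.2 -0.7] q6 -0.07 t 26.5
0 [-0.02, 0.01, 0.61] rz -0.0
```

Request:
play_rows --dp '[[-0.02,0.01,0.1],[-0.02,0.01,0.25],[-0.02,0.01,0.4],[-0.02,0.01,0.5],[-0.02,0.01,0.6]]' --rot '[[0,0,0],[0,0,0],[0,0,0],[0,0,0],[0,0,0]]'

```text
clock: 26.92
eef_pos: [661.0, 6.3, 107.1]
tcp_rot: [-3.141, -0.0, 1.653]
contact_force: [-1.0, -0.6, -1.0]
opening: 0.368
grasp_force: 30.3
```

Request:
play_rows --dp '[[0,0,0.08],[0,0,0.16],[0,0,0.24],[0,0,0.24],[0,0,0.24]]' --rot '[[0,0,0],[0,0,0],[0,0,0],[0,0,0],[0,0,0]]'

```text
clock: 27.33
eef_pos: [661.1, 6.3, 97.9]
tcp_rot: [-3.141, -0.0, 1.653]
contact_force: [-0.2, -0.0, -0.9]
opening: 0.369
grasp_force: 30.3
```

```bash
python3 - <<'E'
from h import *
plan((660.2,6.9,86))
E
```

```text
from [661.1   6.3  97.9] [-3.1413 -0.      1.653 ] F [-0.2 -0.  -0.9] q6 -0.07 t 27.3
0 [0.02, -0.02, 0.3] rz -0.0
```

Threaded, with no force. Lower, release and rise, then move toward the pod, starting with straight up.

Request:
play_rows --dp '[[0.01,-0.01,0.08],[0.01,-0.01,0.16],[0.01,-0.01,0.24],[0.01,-0.01,0.3],[0.01,-0.01,0.3]]' --rot '[[0,0,0],[0,0,0],[0,0,0],[0,0,0],[0,0,0]]'

```text
clock: 27.75
eef_pos: [660.3, 6.6, 85.3]
tcp_rot: [-3.141, -0.0, 1.653]
contact_force: [-0.5, 0.2, 0.1]
opening: 0.373
grasp_force: 30.3
```

Request:
play_rows --dp '[[0,0,0],[0,0,0],[0,0,0],[0,0,0],[0,0,0]]' --rot '[[0,0,0],[0,0,0],[0,0,0],[0,0,0],[0,0,0]]' --fingers 0.6

```text
clock: 28.17
eef_pos: [660.9, 6.7, 86.3]
tcp_rot: [3.141, 0.0, 1.653]
contact_force: [0.8, 0.3, -1.6]
opening: 0.6
grasp_force: 0.0
```

Request:
play_rows --dp '[[0,0,-1],[0,0,-2],[0,0,-3],[0,0,-3.5],[0,0,-3.5]]' --rot '[[0,0,0],[0,0,0],[0,0,0],[0,0,0],[0,0,0]]'

```text
clock: 28.58
eef_pos: [663.7, 6.7, 232.5]
tcp_rot: [3.132, 0.001, 1.653]
contact_force: [0.5, -0.6, 0.1]
opening: 0.6
grasp_force: 0.0
```

```bash
python3 - <<'E'
from h import *
plan((502,240,290))
S=load('s2.pkl')
q=lambda uv:pz(S,[(200+uv[0]*180/490,120+uv[1]*220/598)],z)[0]
z=76;m=q((301,463));z=81;p=q((322,513));z=108;k=q((338,463));print(m,p,k)
E
```

```text
from [663.7   6.7 232.5] [3.1322e+00 7.0000e-04 1.6531e+00] F [ 0.5 -0.6  0.1] q6 -0.07 t 28.6
0 [3.07, -1.78, -0.72] rz -0.0
1 [3.07, -1.78, -0.72] rz -0.0
[519.42874763 278.57271075  76.        ] [506.00920246 322.52197161  81.        ] [497.40374553 299.10896994 108.        ]
```

Request:
play_rows --dp '[[3.07,-1.78,-0.8],[3.07,-1.78,-0.8],[3.07,-1.78,-0.8],[3.07,-1.78,-0.8],[3.07,-1.78,-0.8]]' --rot '[[0,0,0],[0,0,0],[0,0,0],[0,0,0],[0,0,0]]' --fingers 0.55

```text
clock: 29.0
eef_pos: [577.6, 126.3, 258.8]
tcp_rot: [3.141, -0.001, 1.656]
contact_force: [0.3, -0.4, -0.1]
opening: 0.553
grasp_force: 0.0
```

Request:
play_rows --dp '[[3.07,-1.78,-0.8],[3.07,-1.78,-0.8],[3.07,-1.78,-0.8],[3.07,-1.78,-0.8],[3.07,-1.78,-0.8]]' --rot '[[0,0,0],[0,0,0],[0,0,0],[0,0,0],[0,0,0]]'

```text
clock: 29.42
eef_pos: [497.3, 242.3, 290.7]
tcp_rot: [3.141, -0.001, 1.656]
contact_force: [0.4, -0.1, -1.3]
opening: 0.55
grasp_force: 0.0
```

Request:
play_rows --dp '[[0,0,0],[0,0,0],[0,0,0]]' --rot '[[0,0,0],[0,0,0],[0,0,0]]'

```text
clock: 29.67
eef_pos: [499.2, 238.5, 289.3]
tcp_rot: [-3.141, 0.001, 1.652]
contact_force: [0.1, 0.3, -0.1]
opening: 0.553
grasp_force: 0.0
```

```bash
python3 - <<'E'
from h import *
c=cam('wrist');dump(c,'w11.pkl')
S=cam('side');dump(S,'s3.pkl')
u=proj(c,[[497,300,108]])[0].astype(int);print(u)
x0,y0=max(0,u[0]-65),max(0,u[1]-75);print(x0,y0)
a=cv2.resize(c['im'][y0:y0+150,x0:x0+130],(520,600),interpolation=2)
b=cv2.resize(S['im'][170:230,220:280],(270,270),interpolation=2)
o=np.zeros((600,800,3),np.uint8);o[:,:520]=a;o[:270,525:795]=b;cv2.imwrite('pics/w11.png',o[...,::-1])
plan((497,300,120))
E
```

```text
[253 101]
188 26
from [499.2 238.6 289.5] [-3.1408e+00  5.0000e-04  1.6515e+00] F [0.5 0.4 0.7] q6 0.36 t 29.8
0 [1.53, 0.07, 4.24] rz -0.0
```

View pics/w11.png

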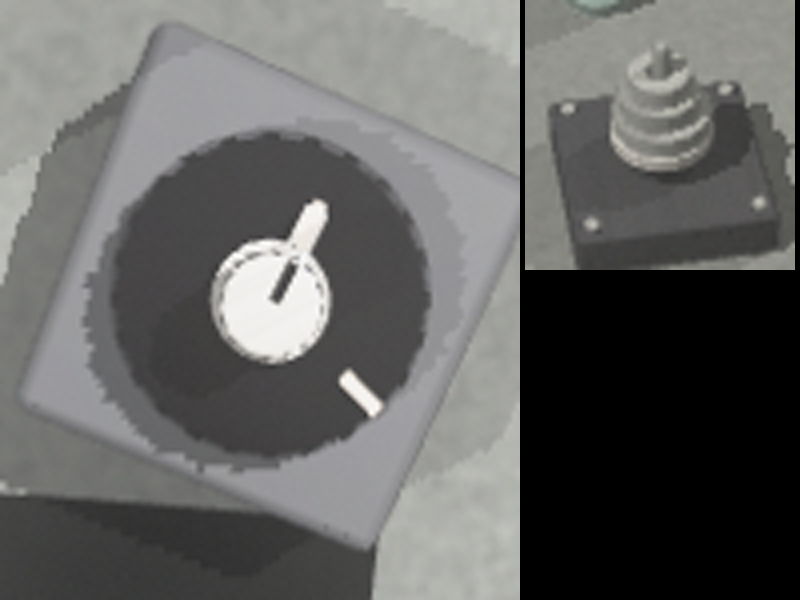

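All three rings are seated. On the pod, the knob top is centred at crop (271,302), the pointer tip is at (318,203), and the mark's inner end is at (345,375).

```bash
python3 - <<'E'
from h import *
c=load('w11.pkl')
f=lambda x,y,z:pz(c,[(188+x/4,26+y/4)],z)[0]
k=f(271,302,108);t=f(318,203,81);m=f(345,375,76);print(k,t,m)
k2=k
a=np.arctan2(*(t-k)[1::-1]);b=np.arctan2(*(m-k)[1::-1]);print(a,b,np.degrees(a-b)/6,np.linalg.norm((t-k)[:2]),np.linalg.norm((m-k)[:2]))
print('ring ctr',f(271,295,76))
plan((k[0],k[1],140))
E
```

```text
[498.67162103 300.56452031 108.        ] [508.72063221 324.45170173  81.        ] [519.94478006 282.18756674  76.        ]
1.1725850450424538 -0.7124835898550721 18.001079478685956 25.914861803662046 28.11155842965841
ring ctr [498.99053015 300.91465805  76.        ]
from [499.2 238.6 289.5] [-3.1408e+00  5.0000e-04  1.6515e+00] F [0.5 0.4 0.7] q6 0.36 t 29.8
0 [1.55, 0.11, 3.74] rz -0.0
```

Request:
play_rows --dp '[[1.55,0.1,0.8],[1.55,0.1,1.6],[1.55,0.1,2.4],[1.55,0.1,3.2],[1.55,0.1,3.7]]' --rot '[[0,0,0],[0,0,0],[0,0,0],[0,0,0],[0,0,0]]'

```text
clock: 30.18
eef_pos: [496.2, 300.6, 138.1]
tcp_rot: [-3.138, 0.002, 1.653]
contact_force: [-0.1, -0.8, 0.1]
opening: 0.547
grasp_force: 0.0
```

Request:
play_rows --dp '[[0,0,0],[0,0,0],[0,0,0]]' --rot '[[0,0,0],[0,0,0],[0,0,0]]'

```text
clock: 30.43
eef_pos: [498.7, 301.9, 143.4]
tcp_rot: [3.14, -0.001, 1.652]
contact_force: [-0.3, 0.3, 1.3]
opening: 0.555
grasp_force: 0.0
```

```bash
python3 - <<'E'
from h import *
plan((498.4,300.6,89))
E
```

```text
from [498.7 301.9 143.4] [ 3.1401e+00 -7.0000e-04  1.6523e+00] F [-0.3  0.3  1.3] q6 0.46 t 30.4
0 [-0.03, -0.01, 1.36] rz -0.0
```

Request:
play_rows --dp '[[-0.03,-0.01,0.4],[-0.03,-0.01,0.7],[-0.03,-0.01,1.0],[-0.03,-0.01,1.2],[-0.03,-0.01,1.3]]' --rot '[[0,0,0],[0,0,0],[0,0,0],[0,0,0],[0,0,0]]'

```text
clock: 30.85
eef_pos: [496.9, 300.3, 89.1]
tcp_rot: [-3.141, 0.0, 1.653]
contact_force: [-0.6, -0.2, -1.0]
opening: 0.55
grasp_force: 0.0
```

Request:
play_rows --dp '[[0,0,0],[0,0,0],[0,0,0]]' --rot '[[0,0,0],[0,0,0],[0,0,0]]'

```text
clock: 31.1
eef_pos: [497.5, 300.8, 90.5]
tcp_rot: [3.141, -0.0, 1.653]
contact_force: [-0.2, -0.3, 0.4]
opening: 0.55
grasp_force: 0.0
```

Request:
play_rows --dp '[[0,0,0],[0,0,0],[0,0,0],[0,0,0],[0,0,0]]' --rot '[[0,0,0],[0,0,0],[0,0,0],[0,0,0],[0,0,0]]' --fingers 0 --grip_force 25

```text
clock: 31.52
eef_pos: [497.6, 300.8, 90.6]
tcp_rot: [3.141, -0.0, 1.653]
contact_force: [0.1, 0.3, 5.9]
opening: 0.268
grasp_force: 24.6
```

Request:
play_rows --dp '[[0,0,0],[0,0,0],[0,0,0]]' --rot '[[0,0,0],[0,0,0],[0,0,0]]'

```text
clock: 31.77
eef_pos: [497.6, 300.9, 90.7]
tcp_rot: [3.141, -0.0, 1.653]
contact_force: [-0.6, -0.2, 4.9]
opening: 0.267
grasp_force: 24.6
```

Request:
play_rows --dp '[[0,0,0],[0,0,0],[0,0,0],[0,0,0],[0,0,0]]' --rot '[[0,0,0.9],[0,0,1.8],[0,0,2.7],[0,0,3.6],[0,0,4.4]]'

```text
clock: 32.18
eef_pos: [497.8, 300.8, 90.6]
tcp_rot: [3.141, -0.001, 1.188]
contact_force: [1.1, -0.2, 4.6]
opening: 0.27
grasp_force: 24.6
```

Request:
play_rows --dp '[[0,0,0],[0,0,0],[0,0,0],[0,0,0],[0,0,0]]' --rot '[[0,0,0.9],[0,0,1.8],[0,0,2.7],[0,0,3.6],[0,0,4.4]]'

```text
clock: 32.6
eef_pos: [498.0, 300.7, 90.7]
tcp_rot: [3.141, -0.001, 0.727]
contact_force: [1.6, -0.6, 4.7]
opening: 0.271
grasp_force: 24.6
```

Request:
play_rows --dp '[[0,0,0],[0,0,0],[0,0,0],[0,0,0],[0,0,0]]' --rot '[[0,0,0.9],[0,0,1.8],[0,0,2.7],[0,0,3.6],[0,0,4.4]]'

```text
clock: 33.02
eef_pos: [498.1, 300.6, 90.7]
tcp_rot: [3.141, -0.002, 0.266]
contact_force: [2.1, -2.2, 4.6]
opening: 0.267
grasp_force: 24.6
```

Request:
play_rows --dp '[[0,0,0],[0,0,0],[0,0,0],[0,0,0],[0,0,0]]' --rot '[[0,0,0.9],[0,0,1.8],[0,0,2.7],[0,0,3.6],[0,0,4.4]]'

```text
clock: 33.43
eef_pos: [498.0, 300.4, 90.7]
tcp_rot: [-3.141, -0.002, -0.194]
contact_force: [1.9, -3.9, 5.3]
opening: 0.267
grasp_force: 24.6
```

Request:
play_rows --dp '[[0,0,0],[0,0,0],[0,0,0]]' --rot '[[0,0,0.4],[0,0,0.4],[0,0,0.4]]'

```text
clock: 33.68
eef_pos: [498.0, 300.4, 90.6]
tcp_rot: [-3.141, -0.001, -0.232]
contact_force: [1.2, -4.4, 5.8]
opening: 0.27
grasp_force: 24.6
```

```bash
python3 - <<'E'
from h import *
c=cam('wrist');dump(c,'w12.pkl')
u=proj(c,[[498,300.7,81],[519.9,282.2,76]]).astype(int);print(u)
u=u[1];x0,y0=u[0]-65,u[1]-50;print(x0,y0)
save(c,'w12.png',x=(x0,y0,x0+130,y0+100),k=6)
plan((498,300.7,91))
E
```

```text
[[251 246]
 [277 195]]
212 145
from [498.1 300.4  90.7] [-3.1414e+00 -1.6000e-03 -2.3170e-01] F [ 1.8 -2.6  4.5] q6 2.34 t 33.7
0 [-0.0, -0.01, -0.01] rz -0.0
```

View pics/w12.png

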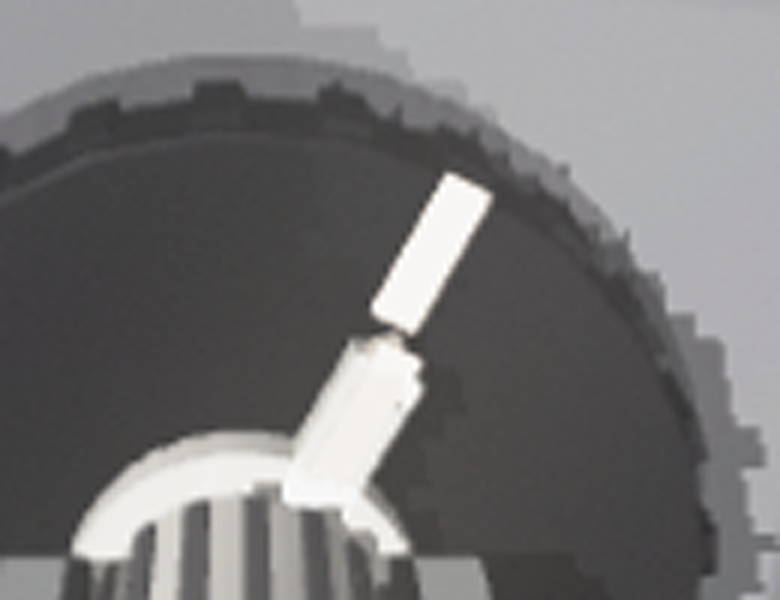

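The pointer tip at crop (390,347) and the mark's inner end at (393,322) nearly coincide; I'll quantify the gap.

```bash
python3 - <<'E'
from h import *
c=load('w12.pkl')
f=lambda x,y,z:pz(c,[(212+x/6,145+y/6)],z)[0]
t=f(390,347,81);m=f(394,322,76);mo=f(468,184,76);b=f(330,480,81);print(t,m,np.linalg.norm((t-m)[:2]))
k=np.array([498.05,300.5,0])
for n,p in(('tip',t),('mark',m)):print(n,np.arctan2(*(p-k)[1::-1]),np.linalg.norm((p-k)[:2]))
print('dirs',np.arctan2(*(t-b)[1::-1]),np.arctan2(*(mo-m)[1::-1]))
E
```

```text
[517.91385027 283.14609951  81.        ] [518.17310589 282.38601797  76.        ] 0.8030799596188396
tip -0.7180605376727827 26.376702025396284
mark -0.7329025875844054 27.075002037633677
dirs -0.6154395449805945 -0.6849027709365337
```

Request:
play_rows --dp '[[0,0,0],[0,0,0],[0,0,0],[0,0,0],[0,0,0]]' --rot '[[0,0,0.2],[0,0,0.2],[0,0,0.2],[0,0,0.2],[0,0,0.2]]'

```text
clock: 34.15
eef_pos: [498.0, 300.4, 90.7]
tcp_rot: [-3.141, -0.002, -0.253]
contact_force: [2.0, -3.3, 5.2]
opening: 0.267
grasp_force: 24.6
```

Request:
play_rows --dp '[[0,0,0],[0,0,0],[0,0,0],[0,0,0],[0,0,0]]' --rot '[[0,0,0],[0,0,0],[0,0,0],[0,0,0],[0,0,0]]' --fingers 0.55

```text
clock: 34.57
eef_pos: [497.0, 300.6, 89.9]
tcp_rot: [3.141, 0.0, -0.253]
contact_force: [0.2, -0.4, 0.3]
opening: 0.552
grasp_force: 0.0
```

Request:
play_rows --dp '[[0,0,-0.5],[0,0,-1.2],[0,0,-2],[0,0,-3],[0,0,-3.5]]' --rot '[[0,0,0],[0,0,0],[0,0,0],[0,0,0],[0,0,0]]'

```text
clock: 34.98
eef_pos: [498.3, 301.4, 234.3]
tcp_rot: [-3.139, -0.003, -0.253]
contact_force: [2.1, 1.5, 0.8]
opening: 0.547
grasp_force: 0.0
```

Request:
play_rows --dp '[[-1.2,0,0],[-1.2,0,0],[-1.2,0,0],[-1.2,0,0],[-1.2,0,0]]' --rot '[[0,0,0],[0,0,0],[0,0,0],[0,0,0],[0,0,0]]'

```text
clock: 35.4
eef_pos: [451.2, 312.6, 229.7]
tcp_rot: [3.141, -0.0, -0.253]
contact_force: [-0.0, -0.6, -0.2]
opening: 0.549
grasp_force: 0.0
```

```bash
python3 - <<'E'
from h import *
c=cam('wrist');dump(c,'w13.pkl');S=cam('side');dump(S,'s4.pkl')
u=proj(c,[[498.3,300.6,81]])[0].astype(int)
x0,y0=max(0,u[0]-55),max(0,u[1]-50);print(x0,y0)
a=cv2.resize(c['im'][y0:y0+100,x0:x0+100],(500,500),interpolation=2)
b=cv2.resize(S['im'][110:310,205:355],(300,400),interpolation=2)
o=np.zeros((500,800,3),np.uint8);o[:,:500]=a;o[:400,500:]=b;cv2.imwrite('pics/w13.png',o[...,::-1])
print(telemetry.sense()['eef_pos'])
E
```

```text
196 70
[451.33607601 312.44910801 229.61259505]
```

View pics/w13.png

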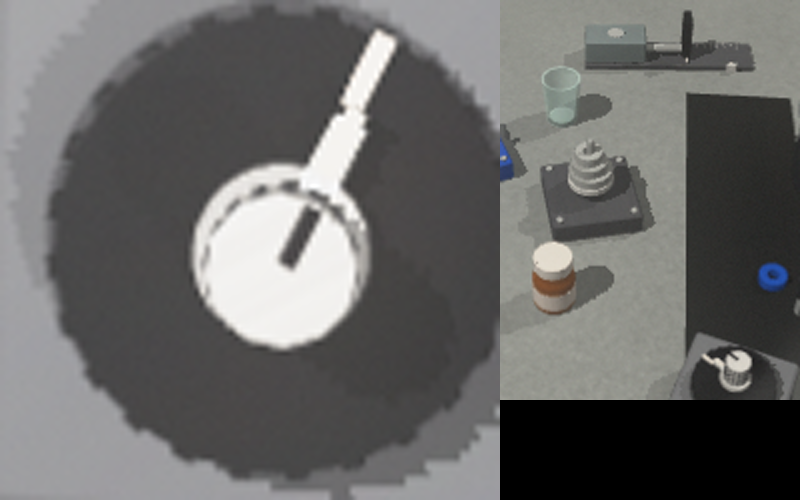

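The pointer is in line with the mark, the three rings are home in order, the gauge is home, and the jar and beaker are untouched. Handing in.

```bash
python3 -c "
from rig import r
print(r.sign_off())"
```

```text
the job is handed in; nothing more can be done
None
```

The job is handed in, with no verdict returned. The gauge was held at its mark and let go home. The three rings on the bench (w54, w44, w34; no w64 was there) are stacked widest at the bottom. The fine knob lines up with the coarse mark, and the jar and beaker were not touched.

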